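Hold the patch press at half spring on a plywood panel

ROBOT

A 6-joint arm with a two-finger parallel gripper is mounted at the origin on the work surface. World frame = base frame: x ahead of the robot, y to its left, z up, the work surface at z = 0. Lengths are in m, angles in degrees, forces in N, time in s.
With the tool pointing down it reaches from about 0.375 to 0.9 m from the base axis. Payload 3.1 kg.
Tool frame: the origin (TCP) lies on the centre line of the jaws, within the pads' length; the fingertips stand 19 mm ahead of it and the grasp point (between the pads) is the TCP; z points along the fingers, y is the direction in which the jaws open and shut (so a half turn about z gives the same grasp; the last joint's range is limited). The gripper opens to 87 mm and grips with 3 to 60 N. Pads are 19 mm wide; open, the fingers measure 117 mm over their backs; the gripper's body (75 mm by 190 mm) begins 51 mm behind the grasp point.
Start: joints at [63.742, 30.224, 82.088, -0, 67.689, -10.227], TCP at [0.173, 0.601, 0.242] pointing down, gripper open.
Joint ranges: [-176.69, 176.69], [-43.24, 126.21], [12.49, 139.97], [-82, 262], [0, 151.66], [-163.58, 163.58]. Speed limits (degrees/s): [159.86, 159.86, 180, 180, 180, 180].

INTERFACE

Orientations are given as a 3x3 rotation matrix whose columns are the frame's x, y, z axes.
In Python, from rig import bot gives the robot as it stands.
- The arm moves only by the tool carry_out, never from a script. Its argument "targets" is a list of rows, each a list of 6 numbers: the shift along the tool's x, y, z each as a share of 200 mm, from -1 to 1, then the turn, a rotation vector about the tool's x, y, z each as a share of pi/2 rad, from -1 to 1. In form: [[dx, dy, dz, ax, ay, az], ...]. A call has 1 to 20 rows; each row is the pose to reach, as a shift and turn from the pose measured when the call began, along the tool's axes at that moment; what a row does not reach only later rows make up. A row lasts 1/8 s, in which the tool goes at most 62.5 mm and 10.7 degrees, less where a joint would pass 70% of its speed; a pose out of reach is approached as far as the arm can. A call with a number of a shift or a turn outside -1 to 1 is refused whole. A call with a gripper value outside its range is refused whole. "jaw" is the gripper's target within -1 to 1 (fully open at 1, half-way at 0, shut at -1), set as the call begins (left out, the last holds). The fingers move at their own pace and stop on an object; the grip force is fixed at half the most. Time passes only in rows, so rows that repeat a pose let the fingers close. It gives the time, the measured TCP pose, the force and the opening at its end, in the units of the state.
- bot.read_state(): the state, without advancing time (a new reading comes with each control period).
- bot.capture(name): name is "side" or "top"; returns the picture (384x512x3 uint8, blue, green, red); there is no depth.
- bot.camera_info(name): a dict with "camera_matrix" (3x3 intrinsics, pixels), "view" (4x4, takes a point from world to camera coordinates). Camera axes: x right, y down, z forward; pixel columns grow to the right and rows downward; lengths in m; the calibration is good to about 2 mm. A picture is of the moment at which its call begins. camera_info takes no time and is no camera call.
- bot.hand_in(): hands the job in, once; it reports no verdict.
The state is a dict: "time_s": time; "joint_positions": joint angles; "qvel": joint speeds; "tau": joint torques, N m; "position": TCP position; "tcp_rot": TCP orientation; "force": force on the tool from outside, world axes, zero at the start; "moment": the same for the moment, N m; "opening": opening from 0.0 (shut) to 1.0 (fully open).
Only numpy, scipy, OpenCV 4.12 (cv2) and the standard library are available. Lean on these libraries where they do the work, as an engineer would, in place of code of your own. Each camera call takes 0.05 s, during which the arm holds its last target.

TASK

Start the glue timer with the small flat push button: press it fully in and let it spring right back, and leave the mushroom-headed release button alone. Then push the wooden paddle of the patch press down until its rubber foot bears on the panel and the foot's spring is about half compressed, never nearly bottomed, without shifting the panel or knocking the things lying around. Finish while holding the paddle there: do not let go.

Things in the scene. Friction and masses are not known exactly. Their poses are not given: they have to be found in the camera images.
- press: Fixed patch press on a plywood base 360 x 160 x 18 mm; origin = centre of its underside, +x runs from the paddle end (towards the robot at yaw 0) to the hinge end. Hinge axis parallel to y at x = 130, z = 90 mm, between two steel cheeks 110 mm high. A wooden fence, 12 mm high, stands behind the panel at x = 71 to 91 mm.
- lever: Press lever, carries the foot. Origin on the hinge axis; -x points along the steel bar (24 x 14 mm) to the paddle. Sprung up: at rest -x is 0.36 rad above level; it goes down 0.44 rad to a stop. Foot touches the panel at 0.08 rad above level; spring half in at level. Push at the paddle: 2 to 3 N before touch, about 7 N at half, 12 N at the stop.
- paddle (a point): Centre of the flat top of the light wooden paddle on the lever's end: 75 mm along the lever, 50 wide, 18 thick, 240 mm from the hinge. Height above table: 183 mm at rest, 119 as the foot touches, 99 at half spring, 79 at the stop; it moves 15 mm away from the hinge on the way down. After touch, 2 mm of paddle travel compress the spring 1 mm.
- foot (a joint): Compression of the foot's spring, m: 0 relaxed (until it meets the panel), 0.010 half, 0.020 bottomed. Foot: rubber dome, radius 16 mm, on a stem through a dark steel bush on the lever, midway between hinge and paddle. 900 N/m plus 0.9 N preload: about 10 N on the panel at half.
- stem (a point): Top of the foot's 12 mm brass stem: flush with the top of the dark bush (27 mm diameter) when the spring is relaxed, proud of it by as much as the spring is compressed.
- panel: Loose plywood panel 120 x 110 x 18 mm (0.13 to 0.25 kg) with a dark lozenge patch in its middle, lying on the press base under the foot and against the fence. Origin = centre of its underside.
- start (a joint): Travel of the small timer start button in m: 0 out, 0.006 fully in, pushed straight down. Takes about 5 N fully in; springs back when let go.
- start_top (a point): Centre of the flat top of the start button: plain white cylinder, 26 mm diameter, 10 mm proud of its dark collar, on its own grey box 70 x 70 x 45 mm fixed on the table. Top 60 mm above the table.
- release (a joint): Travel of the mushroom-headed release button in m, 0 out, 0.006 fully in. To be left alone.
- release_top (a point): Centre of the top of the release button: white mushroom head 48 mm diameter on a thinner stem, on a box like the start button's. Top 75 mm above the table. The two boxes may stand either way round, at least 105 mm apart.
- sanding_block: Bystander between the two button boxes: wooden block with cork sole, 100 x 35 x 28 mm.
- glue: Bystander: white glue bottle, 60 mm diameter, 170 mm high.
- screw_jar: Bystander: glass jar, 66 mm diameter, 80 mm high.
- screwdriver: Bystander: screwdriver lying on the table near the robot.
- hammer: Bystander: hammer lying on the table beyond the buttons.
- tape: Bystander: roll of paper tape lying flat, 70 mm diameter, 25 mm high.
- offcut: Bystander: plywood offcut, 120 x 70 x 18 mm.
Not all that is in view belongs to the job. What is shaped like the part that bears start but purple or yellow is not meant.

How it is judged (in metres and radians):
On the way, in this order (a step that is already met when the one before it is completed fails the run):
1. the start button is pressed fully in (value of joint start above 0.005 m), for 0.05 s.
2. the start button has sprung right back (value of joint start below 0.001 m), for 0.1 s.
3. the foot presses the panel with its spring about half compressed (value of joint foot between 0.006 and 0.014 m and contact force between lever and panel above 4 N), for 0.5 s.
At the end, for the whole second after the job is handed in: The robot is still pushing the lever (over 2 N), the foot bears on the panel (over 4 N) with its spring compressed 6 to 14 mm, the panel is within 12 mm of where it lay, and both buttons are out (all of step 3 and contact force between any of the fingers, the arm and lever above 2 N and value of joint each of start, release below 0.001 m and distance of panel from where it was at the start of the episode below 0.012 m); the arm keeps its last pose, push and grip.
It fails at once if the foot's spring is nearly bottomed (over 17 mm) (value of joint foot above 0.017 m).
It fails at once if the release button is pressed (value of joint release above 0.002 m).
It fails at once if the panel is shifted by over 12 mm (distance of panel from where it was at the start of the episode above 0.012 m).
It fails at once if a bystander is knocked away by over 30 mm (distance of any of sanding_block, glue, screw_jar, screwdriver, hammer, tape, offcut from where it was at the start of the episode above 0.03 m).
It also fails if it takes over 45 s, if anything falls off the work surface, if the arm or the gripper's body presses on something with over 40 N, if the wrist force passes 120 N, or if a joint passes its speed limit or range.

## Working session

There is one attempt and no reset: what is moved stays moved. The work goes in short steps, Python scripts to look and compute and a tool call to move; the robot and the scene stay as the last step left them, time stands still between calls to the robot, and variables do not carry over. Pictures are saved under pics/ and viewed, and the job is handed in when it is done.

Besides the shell and the picture viewer there is one more tool, called after "Call:" in YAML: its name, and indented under it one key for each argument. carry_out: Moves the arm, as the interface text tells. Shift numbers are shares of 200 mm and turn numbers shares of pi/2 rad, none past 1 either way. Its arguments: {"type":"object","properties":{"targets":{"type":"array"},"jaw":{"type":"number"}},"required":["targets"]}

```bash
mkdir -p pics; ls; python3 - <<'E'
from rig import bot
import cv2
for n in("side","top"):
    cv2.imwrite(f"pics/{n}0.png",bot.capture(n)); i=bot.camera_info(n); print(n,i)
print(bot.read_state())
E
```

```text
pics
side {'camera_matrix': array([[387.56849817,   0.        , 252.99004837],
       [  0.        , 387.56849817, 191.83463932],
       [  0.        ,   0.        ,   1.        ]]), 'view': array([[ 0.73262421, -0.68042718, -0.01675175, -0.3528635 ],
       [-0.40853645, -0.41992434, -0.81040825,  0.31576327],
       [ 0.54438933,  0.6005684 , -0.58562604,  1.2388901 ],
       [ 0.        ,  0.        ,  0.        ,  1.        ]])}
top {'camera_matrix': array([[403.24124705,   0.        , 255.46698488],
       [  0.        , 403.24124705, 191.16601967],
       [  0.        ,   0.        ,   1.        ]]), 'view': array([[ 0.00294851, -0.99996378,  0.00798354,  0.01839915],
       [-0.98717646, -0.00418485, -0.15957795,  0.4982413 ],
       [ 0.15960558, -0.00741065, -0.98715305,  1.37821338],
       [ 0.        ,  0.        ,  0.        ,  1.        ]])}
{'time_s': 0.1, 'joint_positions': array([ 6.37407183e+01,  3.02724804e+01,  8.21481091e+01, -2.03131866e-03,
        6.76896222e+01, -1.02282646e+01]), 'qvel': array([-0.00759443, -0.13723916, -0.22947772, -0.00700023,  0.00226524,
       -0.04622969]), 'tau': array([-2.67992609e-04, -4.40983629e+01, -1.77151108e+01,  6.34491839e-02,
        5.33787045e-02, -4.30611442e-05]), 'position': array([0.17231278, 0.60013676, 0.24068708]), 'tcp_rot': array([[-9.61115937e-01,  2.76143949e-01, -8.21632224e-04],
       [ 2.76144999e-01,  9.61114412e-01, -1.73955871e-03],
       [ 3.09313960e-04, -1.89880723e-03, -9.99998149e-01]]), 'force': array([ 1.1884584 , -0.08652574, -0.18686322]), 'moment': array([-0.00527821, -0.00045968, -0.03379164]), 'opening': 1.001561941366589}
```

View pics/side0.png

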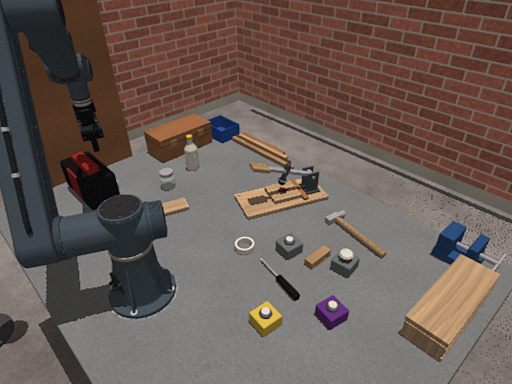

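View pics/top0.png

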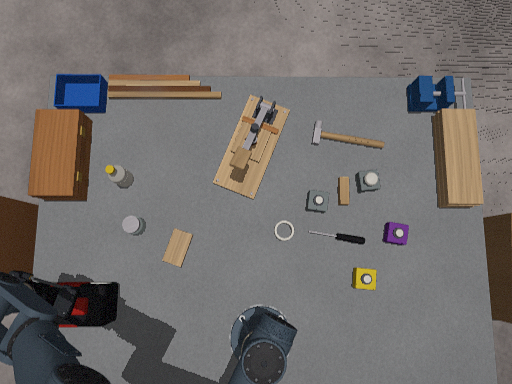

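The top view shows the press around (250,145), grey boxes at (318,200), which carries the small button, and at (369,181), which carries the larger head. The yellow and purple boxes are decoys. I'll zoom in to confirm and measure.

```bash
cat > h.py <<'E'
import numpy as np, cv2
from rig import bot
I={n:bot.camera_info(n) for n in("side","top")}
def ray(n,u,v):
    K=I[n]["camera_matrix"];V=I[n]["view"]
    R=V[:3,:3];t=V[:3,3]
    return -R.T@t, R.T@np.linalg.solve(K,[u,v,1.])
def onz(n,u,v,z):
    c,d=ray(n,u,v); return c+d*(z-c[2])/d[2]
def proj(n,p):
    K=I[n]["camera_matrix"];V=I[n]["view"]
    q=K@(V[:3,:3]@np.asarray(p)+V[:3,3]); return q[:2]/q[2]
def tri(a,b):
    A=[];B=[]
    (c1,d1),(c2,d2)=ray("top",*a),ray("side",*b)
    s=np.linalg.lstsq(np.c_[d1,-d2],c2-c1,rcond=None)[0]
    p,q=c1+d1*s[0],c2+d2*s[1]; return (p+q)/2,np.linalg.norm(p-q)
E
python3 - <<'E'
import cv2,numpy as np
t=cv2.imread("pics/top0.png");s=cv2.imread("pics/side0.png")
def z(im,x,y,w,h,k):return cv2.resize(im[y:y+h,x:x+w],None,fx=k,fy=k,interpolation=cv2.INTER_CUBIC)
a=z(t,205,85,100,120,5); cv2.imwrite("pics/zt1.png",a)
cv2.imwrite("pics/zt2.png",z(t,300,165,90,50,8))
cv2.imwrite("pics/zs1.png",z(s,230,155,110,65,7))
cv2.imwrite("pics/zs2.png",z(s,265,225,100,55,8))
for n,im,rois in(("top",t,[(305,187,27,27),(355,167,28,26)]),("side",s,[(275,230,30,30),(330,242,32,34)])):
  for x,y,w,h in rois:
    c=im[y:y+h,x:x+w]; m=(c.min(2)>150).astype(np.uint8)
    k,l,st,ce=cv2.connectedComponentsWithStats(m)
    for i in range(1,k):
      if st[i,4]>10: print(n,st[i],ce[i]+[x,y])
E
```

```text
top [11 10  7  7 40] [318.825 199.575]
top [ 11   6  12  11 107] [371.36448598 177.95327103]
side [11  6  7  5 30] [288.93333333 238.06666667]
side [ 10   6  13  11 111] [346.2972973  253.20720721]
```

View pics/zt1.png

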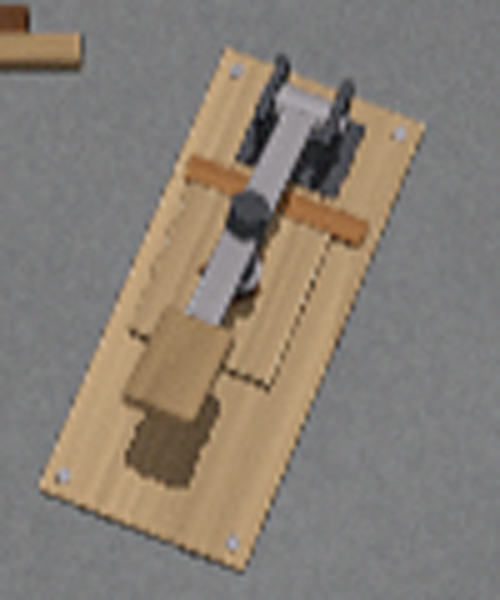

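View pics/zt2.png

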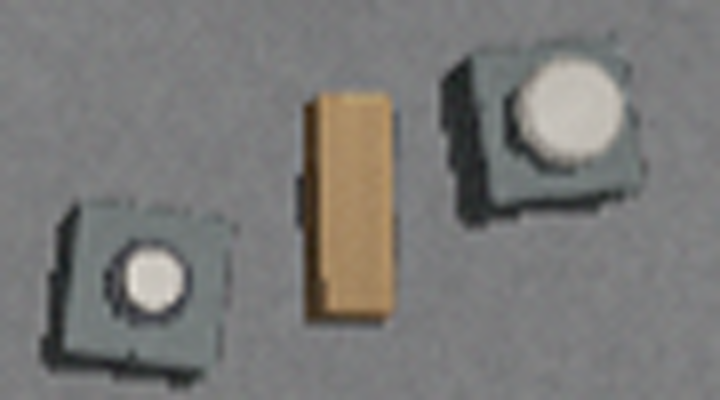

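View pics/zs1.png

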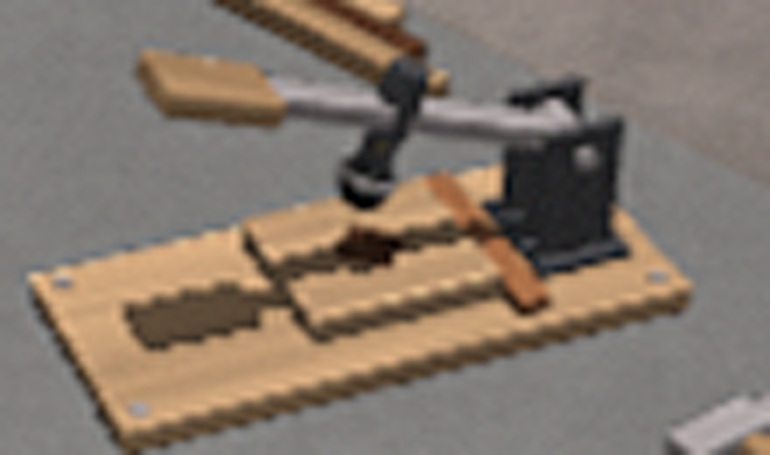

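View pics/zs2.png

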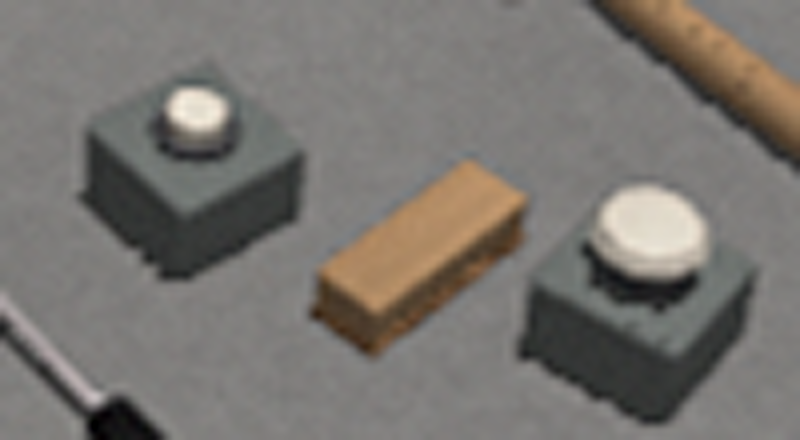

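```bash
python3 - <<'E'
from h import *
np.set_printoptions(precision=4,suppress=True)
print("start",onz("top",318.8,199.6,.06),onz("side",288.9,237.8,.06),tri((318.8,199.6),(288.9,237.8)))
print("rel",onz("top",371.4,178,.075),tri((371.4,178),(346.3,253.2)))
f=lambda p,o,k:((p[0]+.5)/k-.5+o[0],(p[1]+.5)/k-.5+o[1])
C=[onz("top",*f(p,(205,85),5),.018) for p in[(225,48),(425,125),(245,568),(42,488)]]
C=np.array(C);print(C); 
for i in range(4):print(np.linalg.norm(C[i]-C[(i+1)%4]))
c=C.mean(0); d=(C[0]+C[1]-C[2]-C[3]);d/=np.linalg.norm(d); print(c,d)
e=(C[1]+C[2]-C[0]-C[3]);e/=np.linalg.norm(e);print(e,d@e)
P=np.array([165,312]),np.array([237,338]),np.array([198,420]),np.array([125,400])
pc=f(np.mean(P,0),(205,85),5);print("paddle",onz("top",*pc,.183))
h=c+d*.13
for L in (240,):
  for a in(.36,.08,0): print("pred",a, h[:2]-d[:2]*(.24*np.cos(a)-.009*np.sin(a)), .09+.24*np.sin(a)+.009*np.cos(a))
for n in I:
  q=proj(n,[*(h[:2]-d[:2]*.2215),.183]);print(n,q)
E
```

```text
start [ 0.4663 -0.1988  0.06  ] [ 0.4685 -0.1981  0.06  ] (array([ 0.4666, -0.199 ,  0.0616]), np.float64(0.0012435903172383412))
rel [ 0.5403 -0.38    0.075 ] (array([ 0.5424, -0.3828,  0.0672]), np.float64(0.0014063499845337508))
[[ 0.8666  0.0429  0.018 ]
 [ 0.8076 -0.1052  0.018 ]
 [ 0.4763  0.0266  0.018 ]
 [ 0.5336  0.1722  0.018 ]]
0.15945110013592015
0.3565292701903402
0.15649782006661156
0.35725425490175994
[0.671  0.0341 0.018 ] [ 0.9307 -0.3659  0.    ]
[-0.3682 -0.9297  0.    ] -0.002550298875640511
paddle [0.582  0.0683 0.183 ]
pred 0.36 [0.5859 0.0676] 0.182968887399123
pred 0.08 [0.57   0.0738] 0.11815074190932501
pred 0 [0.5687 0.0744] 0.09899999999999999
side [260.0843 165.7721]
top [241.0894 156.9193]
```

Both views agree. Start is at (0.467, -0.199, 0.061) and the base measures 357 x 158 mm. The paddle is at (0.584, 0.068) by both direct measurement and prediction, and the lever direction is (0.931, -0.366). Now I shut the jaws and travel over at the current height.

Call:
carry_out:
  targets:
    - [-0.5,-0.5,0,0,0,0.03]
    - [-1,-1,0,0,0,0.06]
    - [-1,-1,0,0,0,0.06]
    - [-1,-1,0,0,0,0.06]
    - [-1,-1,0,0,0,0.06]
    - [-1,-1,0,0,0,0.06]
    - [-1,-1,0,0,0,0.06]
    - [-1,-1,0,0,0,0.06]
  jaw: -1

```text
time_s: 1.1
position: [0.3087, 0.3537, 0.2409]
tcp_rot: [[-0.931, 0.364, -0.001], [0.364, 0.931, -0.001], [0.0, -0.002, -1.0]]
force: [-0.3, 0.5, 0.0]
opening: 0.173
```

Call:
carry_out:
  targets:
    - [-0.4,-0.5,0,0,0,0]
    - [-0.8,-1,0,0,0,0]
    - [-0.8,-1,0,0,0,0]
    - [-0.8,-1,0,0,0,0]
    - [-0.8,-1,0,0,0,0]
    - [-0.8,-1,0,0,0,0]
    - [-0.8,-1,0,0,0,0]
    - [-0.8,-1,0,0,0,0]

```text
time_s: 2.1
position: [0.3844, 0.1106, 0.2411]
tcp_rot: [[-0.933, 0.361, -0.001], [0.361, 0.933, -0.001], [0.001, -0.002, -1.0]]
force: [-0.3, -0.2, 0.0]
opening: 0.002
```

Call:
carry_out:
  targets:
    - [-0.2,-0.4,0,0,0,0]
    - [-0.5,-0.8,0,0,0,0]
    - [-0.5,-0.8,0,0,0,0]
    - [-0.5,-0.8,0,0,0,0]
    - [-0.5,-0.8,0,0,0,0]
    - [-0.5,-0.8,0,0,0,0]
    - [-0.5,-0.8,0,0,0,0]

```text
time_s: 2.98
position: [0.4196, -0.0731, 0.2413]
tcp_rot: [[-0.934, 0.358, -0.002], [0.358, 0.934, -0.001], [0.001, -0.002, -1.0]]
force: [-0.6, -0.2, 0.2]
opening: -0.001
```

```bash
cat >> h.py <<'E'
def go(p):
    s=bot.read_state(); print(s["time_s"],s["position"],s["force"], "shares",np.round(s["tcp_rot"].T@(np.array(p)-s["position"])/.2,4))
E
python3 -c "
from h import *
go([.467,-.199,.105])"
```

```text
2.975 [ 0.41955726 -0.07314416  0.24132768] [-0.59364158 -0.17308922  0.24143109] shares [-0.4478 -0.5014  0.6819]
```

Call:
carry_out:
  targets:
    - [-0.25,-0.25,0,0,0,0]
    - [-0.45,-0.5,0,0,0,0]
    - [-0.45,-0.5,0.2,0,0,0]
    - [-0.45,-0.5,0.4,0,0,0]
    - [-0.45,-0.5,0.6,0,0,0]
    - [-0.45,-0.5,0.68,0,0,0]
    - [-0.45,-0.5,0.68,0,0,0]
    - [-0.45,-0.5,0.68,0,0,0]

```text
time_s: 3.98
position: [0.4681, -0.1987, 0.1061]
tcp_rot: [[-0.934, 0.357, -0.001], [0.357, 0.934, -0.002], [-0.0, -0.002, -1.0]]
force: [-0.3, 0.5, -0.0]
opening: 0.007
```

```bash
python3 -c "
from h import *
go([.467,-.199,.0725])
for n in I:
  im=bot.capture(n);u,v=proj(n,[.467,-.199,.06]).astype(int)
  cv2.imwrite('pics/b_'+n+'.png',cv2.resize(im[v-40:v+40,u-50:u+50],None,fx=6,fy=6,interpolation=2))"
```

```text
3.975 [ 0.46812576 -0.19868041  0.10607091] [-0.3305469   0.47949822 -0.03964832] shares [ 0.0047 -0.0032  0.1679]
```

View pics/b_side.png

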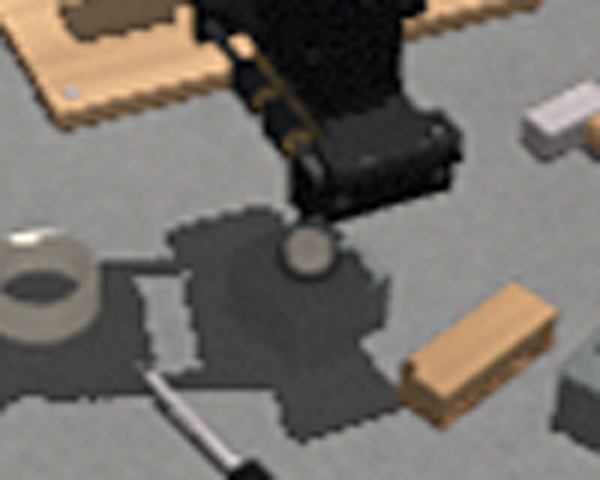

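View pics/b_top.png

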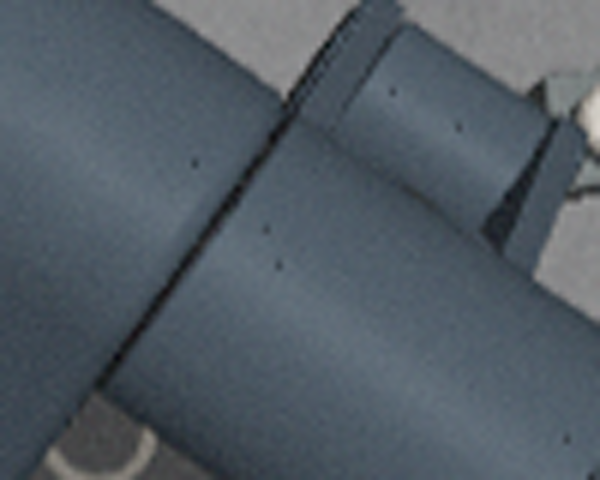

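```bash
python3 -c "
from h import *
s=bot.read_state();p=s['position'];z=s['tcp_rot'][:,2]
im=bot.capture('side')
c=im[150:290,220:370];c=cv2.resize(c,None,fx=5,fy=4.2,interpolation=2)
c=cv2.resize(im[160:280,220:370],None,fx=5,fy=5,interpolation=2)
for q,k in((p,(0,0,255)),(p+z*.019,(0,255,0)),(p-z*.051,(255,0,0)),([.467,-.199,.06],(255,0,255))):
  u=(proj('side',q)-[220,160])*5;print(u);cv2.circle(c,tuple(int(a) for a in u),4,k,-1)
c=np.clip(c.astype(float)*1.8,0,255).astype('uint8')
cv2.imwrite('pics/c1.png',c)"
```

```text
[347.86234769 339.01416877]
[346.84395698 360.08435441]
[350.68312252 280.65321884]
[344.0030489  390.70211699]
```

View pics/c1.png

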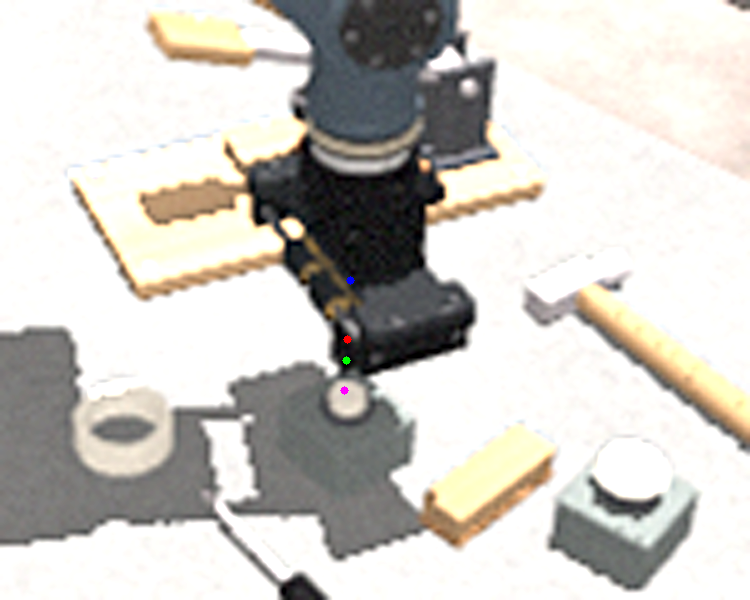

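The tips (green) sit right over the small button, and the wide dark part is the gripper body, clear of everything. Press and lift.

Call:
carry_out:
  targets:
    - [0,0,0.06,0,0,0]
    - [0,0,0.1,0,0,0]
    - [0,0,0.12,0,0,0]
    - [0,0,0.135,0,0,0]
    - [0,0,0.15,0,0,0]
    - [0,0,0.16,0,0,0]
    - [0,0,0.17,0,0,0]
    - [0,0,0.17,0,0,0]
    - [0,0,0.17,0,0,0]
    - [0,0,0.17,0,0,0]

```text
time_s: 5.38
position: [0.468, -0.199, 0.0733]
tcp_rot: [[-0.934, 0.358, 0.0], [0.358, 0.934, -0.003], [-0.001, -0.002, -1.0]]
force: [-2.2, -0.0, 8.8]
opening: 0.004
```

8.8 N exceeds the 5 N needed. I push 1 mm more to confirm the stop is hard.

Call:
carry_out:
  targets:
    - [0,0,0.01,0,0,0]
    - [0,0,0.01,0,0,0]
    - [0,0,0.01,0,0,0]

```text
time_s: 5.75
position: [0.468, -0.1991, 0.0731]
tcp_rot: [[-0.934, 0.357, 0.001], [0.357, 0.934, -0.003], [-0.002, -0.003, -1.0]]
force: [-3.1, 1.4, 17.3]
opening: -0.002
```

Hard stop: 17 N for 0.2 mm more. Now lift to travel height.

Call:
carry_out:
  targets:
    - [0,0,-0.1,0,0,0]
    - [0,0,-0.3,0,0,0]
    - [0,0,-0.6,0,0,0]
    - [0,0,-0.85,0,0,0]
    - [0,0,-0.85,0,0,0]
    - [0,0,-0.85,0,0,0]

```text
time_s: 6.5
position: [0.4675, -0.1982, 0.2427]
tcp_rot: [[-0.934, 0.357, 0.001], [0.357, 0.934, -0.003], [-0.002, -0.003, -1.0]]
force: [-0.4, 0.1, 0.4]
opening: 0.005
```

```bash
python3 -c "
from h import *
go([.582,.069,.243])
im=bot.capture('side')
cv2.imwrite('pics/d1.png',cv2.resize(im[160:280,220:370],None,fx=5,fy=5,interpolation=2))"
```

```text
6.5 [ 0.46748337 -0.19821352  0.24269717] [-0.39696675  0.12394358  0.44427722] shares [-0.0572  1.4525 -0.0051]
```

View pics/d1.png

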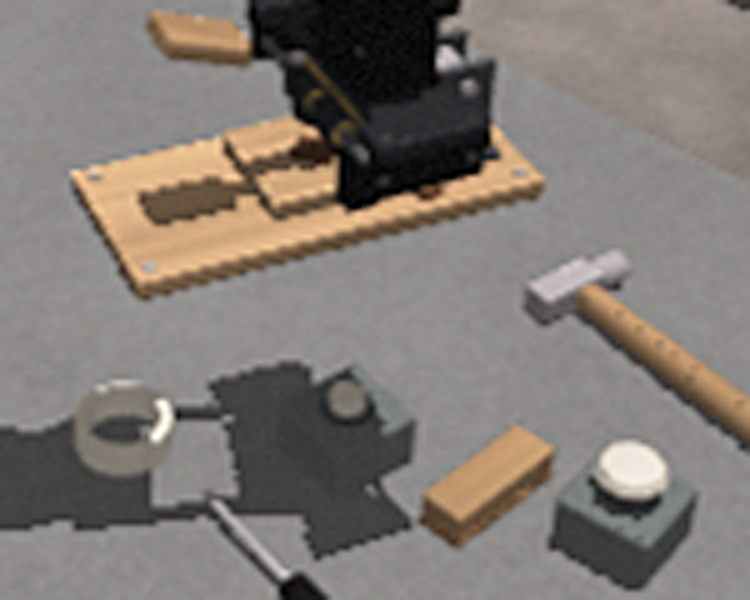

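The start button is out again and the blocks are undisturbed. Next, over to the paddle.

Call:
carry_out:
  targets:
    - [0,0.5,0,0,0,0]
    - [0,1,0,0,0,0]
    - [0,1,0,0,0,0]
    - [0,1,0,0,0,0]
    - [0,1,0,0,0,0]
    - [0,1,0,0,0,0]

```text
time_s: 7.3
position: [0.5379, -0.0124, 0.2407]
tcp_rot: [[-0.933, 0.359, -0.003], [0.359, 0.933, -0.002], [0.002, -0.003, -1.0]]
force: [-0.7, 0.5, 0.0]
opening: 0.006
```

```bash
python3 -c "
from h import *
go([.583,.069,.215])"
```

```text
7.3 [ 0.53787572 -0.0124481   0.24068528] [-0.69103907  0.49935045  0.04404233] shares [-0.0647  0.4615  0.1269]
```

Call:
carry_out:
  targets:
    - [-0.03,0.25,0,0,0,0]
    - [-0.065,0.46,0,0,0,0]
    - [-0.065,0.46,0.06,0,0,0]
    - [-0.065,0.46,0.13,0,0,0]
    - [-0.065,0.46,0.13,0,0,0]
    - [-0.065,0.46,0.13,0,0,0]

```text
time_s: 8.05
position: [0.5826, 0.0676, 0.2143]
tcp_rot: [[-0.933, 0.36, -0.004], [0.36, 0.933, -0.002], [0.003, -0.003, -1.0]]
force: [-0.1, 0.2, 0.5]
opening: 0.002
```

```bash
python3 -c "
from h import *
go([.583,.069,.215])
for z,xy in((.137,(.570,.074)),(.117,(.569,.0745))): go([*xy,z])
s=bot.read_state();p=s['position'];z=s['tcp_rot'][:,2]
im=bot.capture('side')
c=cv2.resize(im[130:230,220:340],None,fx=6,fy=6,interpolation=2)
u=(proj('side',p+z*.019)-[220,130])*6;print(u);cv2.circle(c,tuple(int(a) for a in u),3,(0,255,0),-1)
cv2.imwrite('pics/e1.png',c)
"
```

```text
8.05 [0.58261979 0.06758741 0.21427381] [-0.09873695  0.16211482  0.4592766 ] shares [ 0.0008  0.0073 -0.0037]
8.05 [0.58261979 0.06758741 0.21427381] [-0.09873695  0.16211482  0.4592766 ] shares [0.0694 0.0084 0.3865]
8.05 [0.58261979 0.06758741 0.21427381] [-0.09873695  0.16211482  0.4592766 ] shares [0.0747 0.0093 0.4865]
[236.68049542 200.24417413]
```

View pics/e1.png

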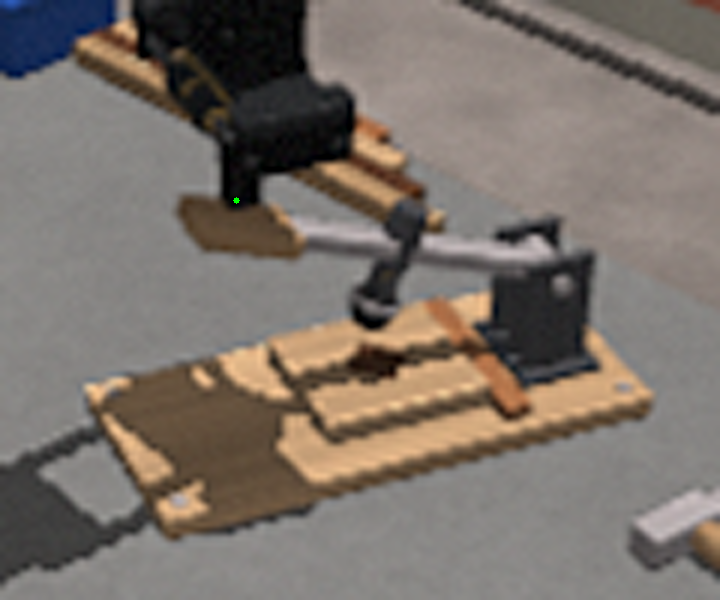

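The tips are just above the paddle centre with the body clear. Push down along the arc to just above touch.

Call:
carry_out:
  targets:
    - [0,0.01,0.03,0,0,0]
    - [0,0.01,0.06,0,0,0]
    - [0.01,0.01,0.1,0,0,0]
    - [0.02,0.01,0.14,0,0,0]
    - [0.03,0.01,0.18,0,0,0]
    - [0.04,0.01,0.22,0,0,0]
    - [0.05,0.01,0.26,0,0,0]
    - [0.06,0.01,0.3,0,0,0]
    - [0.065,0.01,0.33,0,0,0]
    - [0.07,0.01,0.35,0,0,0]
    - [0.07,0.01,0.36,0,0,0]
    - [0.07,0.01,0.36,0,0,0]

```text
time_s: 9.6
position: [0.5703, 0.0745, 0.1426]
tcp_rot: [[-0.933, 0.36, -0.003], [0.36, 0.933, -0.002], [0.002, -0.003, -1.0]]
force: [-0.3, 0.9, 0.9]
opening: 0.002
```

```bash
python3 -c "
from h import *
go([.569,.0745,.118])
s=bot.read_state();p=s['position'];z=s['tcp_rot'][:,2]
im=bot.capture('side')
c=cv2.resize(im[130:230,220:340],None,fx=6,fy=6,interpolation=2)
cv2.imwrite('pics/e2.png',c)
"
```

```text
9.6 [0.57033571 0.0745348  0.14260123] [-0.25044719  0.93813191  0.91779763] shares [ 0.0059 -0.0022  0.123 ]
```

View pics/e2.png

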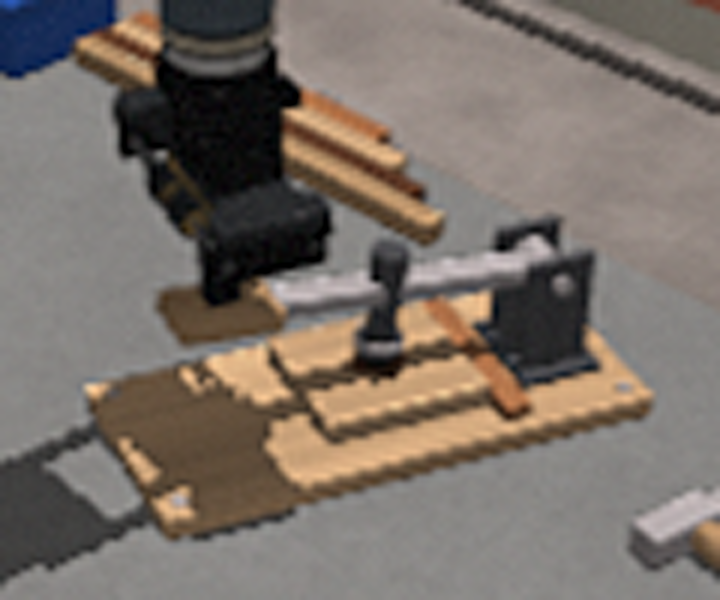

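Call:
carry_out:
  targets:
    - [0,0,0.02,0,0,0]
    - [0,0,0.04,0,0,0]
    - [0,0,0.055,0,0,0]
    - [0,0,0.07,0,0,0]
    - [0,0,0.07,0,0,0]
    - [0,0,0.07,0,0,0]

```text
time_s: 10.4
position: [0.5702, 0.0744, 0.1288]
tcp_rot: [[-0.933, 0.36, -0.003], [0.36, 0.933, -0.002], [0.002, -0.003, -1.0]]
force: [-2.0, 0.3, 3.7]
opening: 0.005
```

```bash
python3 -c "
from h import *
go([.569,.0745,.118])"
```

```text
10.4 [0.57022564 0.07444798 0.12875165] [-1.95776822  0.27916578  3.73288888] shares [ 0.0057 -0.0018  0.0538]
```

Call:
carry_out:
  targets:
    - [0,0,0.015,0,0,0]
    - [0,0,0.03,0,0,0]
    - [0,0,0.045,0,0,0]
    - [0,0,0.053,0,0,0]
    - [0,0,0.053,0,0,0]
    - [0,0,0.053,0,0,0]

```text
time_s: 11.15
position: [0.5699, 0.0746, 0.1186]
tcp_rot: [[-0.933, 0.36, -0.004], [0.36, 0.933, -0.002], [0.003, -0.003, -1.0]]
force: [-3.8, 1.4, 6.7]
opening: 0.005
```

```bash
python3 -c "
from h import *
go([.569,.0745,.118])
im=bot.capture('side')
cv2.imwrite('pics/f1.png',cv2.resize(im[150:230,235:340],None,fx=7,fy=7,interpolation=2))
F=[]
for i in range(6):
  F.append(bot.read_state()['force']);im=bot.capture('top')
F.append(bot.read_state()['force']);print(np.mean(F,0),np.std(F,0))
cv2.imwrite('pics/f2.png',cv2.resize(im[85:205,205:305],None,fx=5,fy=5,interpolation=2))
"
```

```text
11.15 [0.56990585 0.07457462 0.11855802] [-3.78791678  1.3728304   6.73780726] shares [ 0.0041 -0.002   0.0028]
[-3.00314767  1.9615428   7.03573512] [0.31279742 0.3413252  0.51613684]
```

View pics/f1.png

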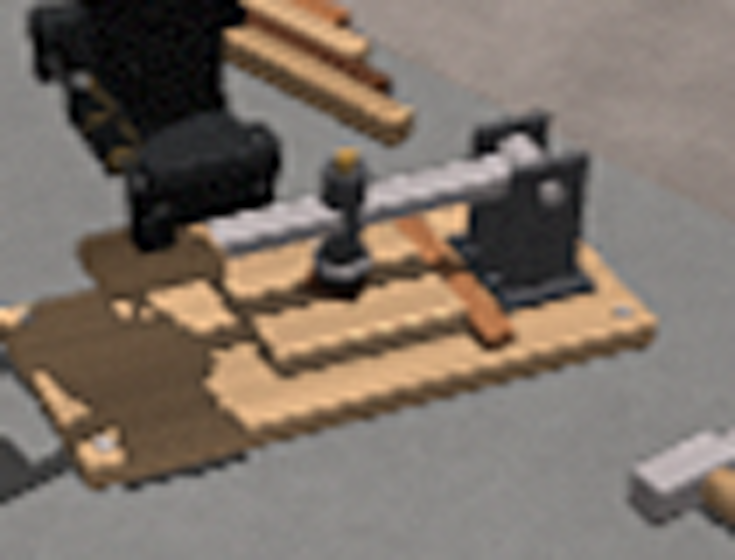

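View pics/f2.png

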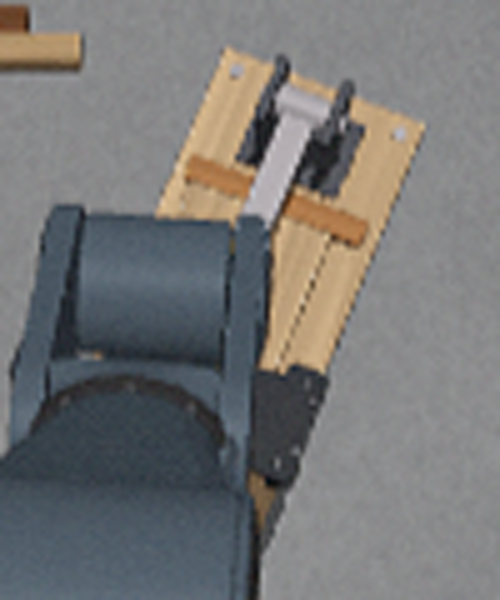

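The brass stem is proud of the bush by about 10 mm, the push is 7.0 N and the panel still lies against the fence. I hold a little longer, cancelling the small lag.

Call:
carry_out:
  targets:
    - [0,0,0.003,0,0,0]
    - [0,0,0.003,0,0,0]
    - [0,0,0.003,0,0,0]
    - [0,0,0.003,0,0,0]
    - [0,0,0.003,0,0,0]
    - [0,0,0.003,0,0,0]
    - [0,0,0.003,0,0,0]

```text
time_s: 12.38
position: [0.5699, 0.0746, 0.1185]
tcp_rot: [[-0.933, 0.36, -0.003], [0.36, 0.933, -0.002], [0.002, -0.003, -1.0]]
force: [-2.9, 1.3, 7.6]
opening: 0.004
```

```bash
python3 -c "
from h import *
im=bot.capture('side'); go([.569,.0745,.118])
cv2.imwrite('pics/g1.png',cv2.resize(im[150:290,220:370],None,fx=4,fy=4,interpolation=2))
a=cv2.imread('pics/side0.png')
for i in (a,im):
  c=i[170:195,268:300]; m=(c[...,2].astype(int)-c[...,0]>70)&(c[...,2]>120); 
b=cv2.cvtColor(im[168:180,278:292],cv2.COLOR_BGR2HSV); print(b[...,1].max())
"
```

```text
12.425 [0.5699038  0.0745481  0.11847393] [-2.44606124  1.25109751  7.76829784] shares [ 0.0041 -0.0018  0.0024]
168
```

View pics/g1.png

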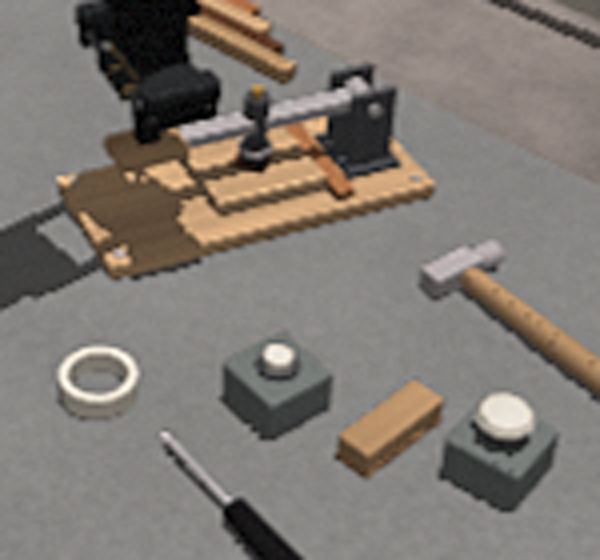

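The paddle is held at 99.5 mm with 7 to 8 N, both buttons are out, and the bystanders in view haven't moved. I'm handing in.

```bash
python3 -c "
from rig import bot
print(bot.hand_in())"
```

```text
the job is handed in; nothing more can be done
None
```

I pressed the start button fully in and released it, then pushed the press paddle down to about half spring. I handed in at 12.4 s, still holding the paddle; no verdict came back.

- **Start button:** I pressed it with the jaws shut until it met a hard stop (17 N, against the 5 N it needs). The next picture showed it out again. The release button was not touched and stands out in the last picture.
- **Paddle:** The fingertips hold it at 99.5 mm, against 99 mm for half spring, with a push of 7 to 8 N. The brass stem stands roughly 10 mm proud of its bush. That last figure is a rough estimate, because it spans only 2 to 3 pixels.
- **Panel and bystanders:** By eye, the panel still lies against the fence. The tape, screwdriver, hammer and sanding block look undisturbed. I did not measure any of these shifts, and I did not look again at the glue bottle, screw jar or offcut. The arm crossed that side at about 0.24 m, above the 170 mm bottle.
- **Disagreements:** Just before the foot touched, the force read only 0.9 N where 2 to 3 N was expected. Sideways friction of about 3 N remains on the paddle at the hold.

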